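Find the paperweight by heft and set it on the painting

TASK

One of the three identical closed craft boxes holds the heavy steel paperweight, the other two only light wooden stamps. Lift the closed boxes clear of the table to feel which one is heavy, put them back down, and open that one only, laying its lid aside on the table. Then take out the paperweight by its knob and set it gently on the painted sheet, leaving all three boxes standing on the table.

Things in the scene. Friction and masses are not known exactly. Their poses are not given: they have to be found in the camera images.
- box_a: One of three identical grey plastic boxes: 160 mm long (x), 66 wide (y), 70 high (92 with lid and ridge), walls and floor 4 mm, open top under the lid. Origin: centre of the underside, z up. Grip it across the 66 mm width at mid-length, high on the walls. Closed, the box with the paperweight weighs 0.69 to 0.76 kg, the other two 0.27 kg; any of the three may be the heavy one.
- box_b: Identical to box_a. In every box one content stands on the floor, centred within 3 mm on the box's origin: in one the steel paperweight, in two a wooden stamp of the same shape: round foot 52 mm across, 22 high, with an upright round knob 22 across and 36 tall at its centre (knob top 62 mm above the box's underside, 8 below the rim).
- box_c: Identical to box_a. Two ribs, 12 mm high above the underside and 58 mm apart, run across every box and keep the content in the middle. Inside, fingers have room beside the knob only along the box's length (65 mm either side), not across its width (18 mm).
- lid_a: Blue lid lying loosely on box_a, same yaw: plate 158 x 62 mm, 4 thick, with a rim 4 mm deep below that drops into the box with 3 mm play; lifts straight off; 0.05 kg. On top, in the middle, a white grip ridge 50 mm long (x, the box's length), 14 wide (y), 18 high. Origin: centre of the plate's underside, 70 mm above the box's origin when closed, 4 mm above the table when laid down.
- lid_b: Blue lid of box_b, identical to lid_a.
- lid_c: Blue lid of box_c, identical to lid_a.
- painting: The flower painting: blue paper with white flowers on a fixed square plywood board, 150 x 150 mm, top 10 mm above the table. Origin: centre of its underside.
- table: The work table under a black cover, its top at height 0 (fixed). The strip between the boxes and the painting, y = 0.10 to 0.19 m at x = 0.40 to 0.65 m, is always bare, with room for a lid. The small jars, cup and brush on the far side are not needed.
There are look-alikes about, which are no part of the job. Leave any blue look-alike of the box_a alone.

How it is judged:
By the outcome, as a careful person would: the job done as asked, in the order asked, and still so for the second after the job is handed in, with the robot touching nothing.
It also fails if it takes over 72 s, if anything falls off the work surface, if the arm or the gripper's body presses on something with over 40 N, if the wrist force passes 120 N, or if a joint passes its speed limit or range.

ROBOT

A 6-joint arm with a two-finger parallel gripper is mounted at the origin on the work surface. World frame = base frame: x ahead of the robot, y to its left, z up, the work surface at z = 0. Lengths are in mm, angles in rad, forces in N, time in s.
With the tool pointing down it reaches from about 350 to 775 mm from the base axis. Payload 7.3 kg.
Tool frame: the origin (TCP) lies on the centre line of the jaws, within the pads' length; the fingertips stand 17 mm ahead of it and the grasp point (between the pads) lies 2 mm behind it; z points along the fingers, y is the line along which they close (so a half turn about z gives the same grasp; the last joint's range is limited). The gripper opens to 92 mm and grips with 3 to 60 N. Pads are 19 mm wide; open, the fingers measure 130 mm over their backs; the gripper's body (75 mm by 190 mm) begins 47 mm behind the grasp point.
Start: joints at [1.033, 0.342, 1.524, -0, 1.275, -0.146], TCP at [200.459, 485.242, 243.741] pointing down, gripper open.
Joint ranges: [-2.53, 2.53], [-0.77, 2.02], [0.04, 2.7], [-1, 4.14], [0.28, 2.66], [-3.11, 3.11]. Speed limits (rad/s): [2.57, 2.57, 3.14, 3.14, 3.14, 3.14].

INTERFACE

Orientations are given as [roll, pitch, yaw] about the fixed x, y, z axes, in that order (R = Rz(yaw) Ry(pitch) Rx(roll)).
In Python, from plant import bot gives the robot as it stands. The module is installed in compiled form; this text tells all that it offers.
- The arm moves only by the shell command python3 -m pendant 'ROWS'. ROWS is JSON, a list of rows, each a list of 3 entries, a list of its own where there are three numbers: the shift along the world's x, y, z as a fraction of full scale, then the turn, a rotation vector about the world's x, y, z as a fraction of full scale, then the opening, from -1 (shut) to 1 (fully open), so that 0 is half open. In form: [[[tx, ty, tz], [rx, ry, rz], claw], ...]. A call has exactly 10 rows; each row shifts and turns the commanded pose from where the row before left it; what a row does not reach is not made up. Full scale, the value 1, is 30 mm for a shift and 0.12 rad for a turn. A row lasts 1/12 s, in which the tool goes at most 41.7 mm and 7.16 degrees, less where a joint would pass 70% of its speed; a pose out of reach is approached as far as the arm can. A call with a number of a shift or a turn outside -1 to 1 is refused whole. A call with a gripper value outside its range is refused whole. The fingers move at their own pace and stop on an object; the grip force is fixed at half the most. Time passes only in rows, so rows that do not move let the fingers close, or fill a call up. It gives the time, the measured TCP pose, the force, the opening and the grip force at its end, in the units of the state.
- bot.get_obs(): the state, without advancing time (a new reading comes with each control period).
- bot.capture(name): name is "scene" or "top"; returns the picture (384x512x3 uint8, blue, green, red); there is no depth.
- bot.camera_params(name): a dict with "fovy" (degrees; the focal length in pixels is half the picture's height over the tangent of half this angle, whatever the lens; pixels are square), "cx", "cy" (the principal point, pixels), "camera_from_world" (4x4, takes a point from world to camera coordinates). Camera axes: x right, y down, z forward; pixel columns grow to the right and rows downward; lengths in mm; the calibration is good to about 2 mm. A picture is of the moment at which its call begins. camera_params takes no time and is no camera call.
- bot.close_job(): hands the job in; it is judged then, once.
The state is a dict: "time": time; "joint_positions": joint angles; "dq": joint speeds; "tau": joint torques, N m; "tool_pos": TCP position; "tcp_rot": TCP orientation; "contact_force": force on the tool from outside, world axes, zero at the start; "moment": the same for the moment, N m; "grip_width": finger opening in mm; "finger_force": force on a finger pad.
Only numpy, scipy, OpenCV 4.12 (cv2) and the standard library are available. Lean on these libraries where they do the work, as an engineer would, in place of code of your own. Each camera call takes 0.05 s, during which the arm holds its last target. There are 200 camera calls.

## Working session

There is one attempt and no reset: what is moved stays moved. The work goes in short steps, Python scripts to look and compute and a shell command to move; the robot and the scene stay as the last step left them, time stands still between calls to the robot, and variables do not carry over. Pictures are saved under pics/ and viewed, at most 10 in all, crops included, and the job is handed in when it is done.

```bash
mkdir -p pics
python3 - <<'E'
from plant import bot
import cv2,numpy as np
for n in("scene","top"):
    cv2.imwrite(f"pics/{n}0.png",bot.capture(n)); p=bot.camera_params(n); print(n,p['fovy'],p['cx'],p['cy']);print(np.round(p['camera_from_world'],3).tolist())
print(bot.get_obs())
E
```

```text
scene 53.93035238152274 252.02670087330478 191.30174747983014
[[0.423, 0.906, -0.012, -126.845], [0.771, -0.367, -0.52, -387.719], [-0.476, 0.211, -0.854, 1418.392], [0.0, 0.0, 0.0, 1.0]]
top 55.266710493420156 246.88691864732627 193.17732862372316
[[-0.025, -1.0, -0.002, -96.856], [-0.973, 0.025, -0.228, 538.636], [0.228, -0.004, -0.974, 1244.537], [0.0, 0.0, 0.0, 1.0]]
{'time': 0.1, 'joint_positions': array([ 1.03304282e+00,  3.42649439e-01,  1.52490002e+00, -1.24049392e-05,
        1.27538800e+00, -1.46016593e-01]), 'dq': array([-6.12196014e-04, -8.84536257e-04, -2.71212557e-03,  1.36434166e-03,
        1.60367313e-04,  3.40936865e-06]), 'tau': array([ 1.34244878e-03, -4.32006776e+01, -2.44695371e+01,  7.18542212e-02,
        5.26081107e-02, -6.93957804e-05]), 'tool_pos': array([200.26326937, 484.94930231, 243.12380493]), 'tcp_rot': array([-3.14026043e+00, -1.83931446e-04,  2.74985924e+00]), 'contact_force': array([-0.06789989, -0.47092904,  0.29575637]), 'moment': array([ 0.01588479,  0.04206215, -0.06416871]), 'finger_force': 0.0, 'grip_width': 92.03986213255922}
```

View pics/top0.png

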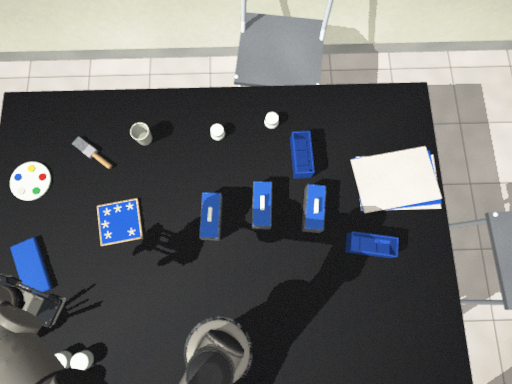

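View pics/scene0.png

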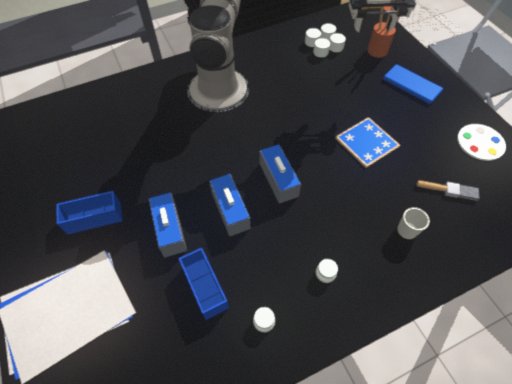

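The top view shows three grey boxes with blue lids and white ridges at about (210,215), (262,205) and (315,208), and the painting at (120,222). The scene view shows the same boxes at (280,172), (230,204) and (168,224).
Possible mix-ups: the open blue boxes at (302,155) and (373,244), and the blue slab at (30,264). None of these has a grey wall and a ridge, so I choose the three ridged ones.

Run:
```python
import cv2,numpy as np
a=cv2.imread("pics/top0.png")[165:255,190:340]; b=cv2.imread("pics/scene0.png")[140:260,140:305]
a=cv2.resize(a,None,fx=5,fy=5,interpolation=cv2.INTER_CUBIC)
for i in range(0,150,10): cv2.putText(a,str(190+i),(i*5,8),0,.35,(0,255,255),1);cv2.line(a,(i*5,10),(i*5,16),(0,255,255),1)
for i in range(0,90,10): cv2.putText(a,str(165+i),(0,i*5+4),0,.35,(0,255,255),1)
cv2.imwrite("pics/c.png",a)
```

```text
(no output)
```

View pics/c.png

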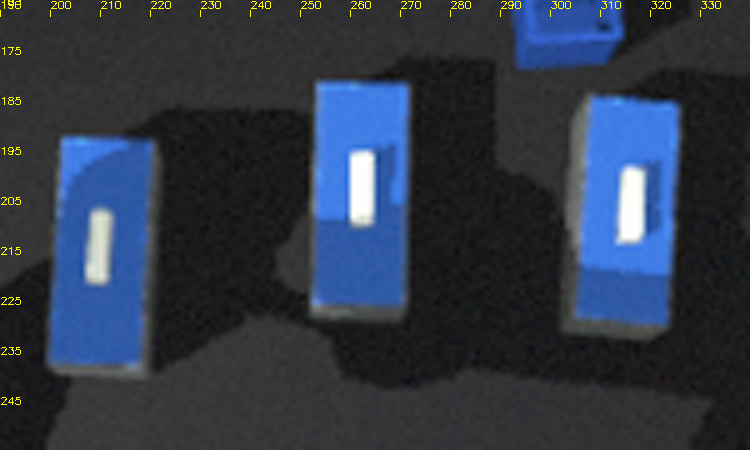

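The crop confirms three blue lids with white ridges at (209.6,214), (262,203) and (316,206). The grey walls are visible.

```bash
cat > h.py <<'E'
from plant import bot
import numpy as np,cv2
def ray(cam,uv,z):
    p=bot.camera_params(cam);T=np.array(p['camera_from_world']);f=192/np.tan(np.radians(p['fovy'])/2)
    d=T[:3,:3].T@[(uv[0]-p['cx'])/f,(uv[1]-p['cy'])/f,1]; c=-T[:3,:3].T@T[:3,3]
    return c+d*(z-c[2])/d[2]
def rect(cam,c,z):
    P=np.array([ray(cam,u,z)[:2] for u in c]).astype(np.float32)
    r=P-np.roll(P,-1,0); e=P[0]+P[1]-P[2]-P[3]
    print(P.mean(0).round(1),'sides',np.linalg.norm(r,axis=1).round(1),'yaw',np.arctan2(e[1],e[0]).round(3))
E
python3 - <<'E'
from h import *
for c in ([(202.4,192.6),(221,193),(219.4,238.2),(199.6,237.4)],[(253.2,181.4),(272,181.8),(271.2,226.4),(252.2,225.8)],[(307.6,184.2),(326,185.2),(323.6,230),(305,228.4)]): rect("top",c,74)
rect("top",[(97,205),(139,199),(143,241),(101,246)],10)
for u in((209.6,214.2),(262.2,202.6),(316,205.8)): print('top',ray("top",u,92).round(1))
for u in((280,164),(229,198),(164,217)): print('sc',ray("scene",u,92).round(1))
E
```

```text
[458.5  17.7] sides [ 65.7 159.3  68.1 158.1] yaw -0.051
[ 494.5 -163.1] sides [ 66.8 159.5  65.7 158.9] yaw -0.055
[ 478.7 -349.5] sides [ 65.2 160.2  64.1 158.2] yaw -0.123
[450.5 354. ] sides [154.9 156.7 150.8 152.7] yaw 0.147
top [458.2  19.4  92. ]
top [ 494.2 -162.6   92. ]
top [ 478.1 -347.7   92. ]
sc [466.9  14.9  92. ]
sc [ 509.4 -168.1   92. ]
sc [ 488.4 -352.7   92. ]
```

Run:
```python
from h import *
for n,R in(("top",[(210,214),(262,203),(316,206)]),("scene",[(280,164),(229,198),(164,217)])):
    im=cv2.imread(f"pics/{n}0.png").astype(int)
    for u,v in R:
        y,x=np.mgrid[v-13:v+14,u-11:u+12]; w=np.clip(im[v-13:v+14,u-11:u+12,2]-110,0,80)
        c=(w*x).sum()/w.sum(),(w*y).sum()/w.sum(); print(n,np.round(c,1),ray(n,c,92).round(1),ray(n,c,83).round(1))
s=cv2.imread("pics/scene0.png")[130:270,130:320];cv2.imwrite("pics/s.png",cv2.resize(s,None,fx=4,fy=4,interpolation=2))
```

```text
top [209.3 214. ] [458.7  20.5  92. ] [460.3  21.4  83. ]
top [262. 202.] [ 496.3 -161.9   92. ] [ 498.2 -162.3   83. ]
top [315.6 205.6] [ 478.7 -346.3   92. ] [ 480.5 -348.1   83. ]
scene [279.7 163.4] [464.5  15.2  92. ] [459.   18.5  83. ]
scene [228.4 195.3] [ 500.5 -166.1   92. ] [ 495.4 -164.5   83. ]
scene [163.6 215.5] [ 483.3 -352.3   92. ] [ 478.  -352.5   83. ]
```

View pics/s.png

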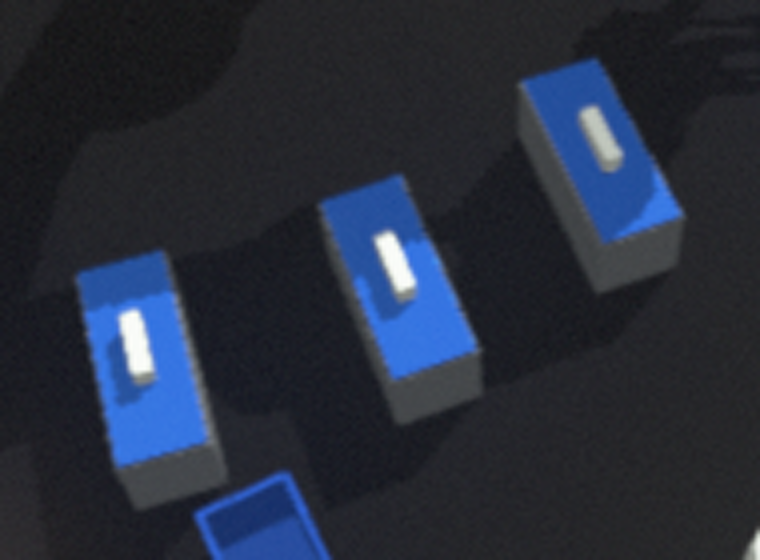

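The enlarged scene view shows the same three closed boxes. The two cameras agree within a few mm at z≈83: box 1 at (460,18), box 2 at (497,-163) and box 3 at (479,-350). Now moving to box 1.

```bash
python3 -m pendant '[[[0.8,-1,0],[0,0,0.28],1],[[0.8,-1,0],[0,0,0.28],1],[[0.8,-1,0],[0,0,0.28],1],[[0.8,-1,0],[0,0,0.28],1],[[0.8,-1,0],[0,0,0.28],1],[[0.8,-1,0],[0,0,0.28],1],[[0.8,-1,0],[0,0,0.28],1],[[0.8,-1,0],[0,0,0.28],1],[[0.8,-1,0],[0,0,0.28],1],[[0.8,-1,0],[0,0,0.28],1]]'
```

```text
time: 0.93
tool_pos: [441.1, 183.5, 243.6]
tcp_rot: [3.142, -0.0, 3.087]
contact_force: [1.7, 1.1, 0.6]
grip_width: 91.9
finger_force: 0.0
```

```bash
python3 -m pendant '[[[0.1,-0.92,-0.4],[0,0,0],1],[[0.1,-0.92,-0.4],[0,0,0],1],[[0.1,-0.92,-0.4],[0,0,0],1],[[0.1,-0.92,-0.4],[0,0,0],1],[[0.1,-0.92,-0.4],[0,0,0],1],[[0.1,-0.92,-0.4],[0,0,0],1],[[0,0,-0.5],[0,0,0],1],[[0,0,-0.5],[0,0,0],1],[[0,0,-0.5],[0,0,0],1],[[0,0,-0.3],[0,0,0],1]]'
python3 - <<'E'
from h import *
a=bot.capture("scene")[100:230,200:360];b=bot.capture("top")[150:280,150:310]
cv2.imwrite("pics/d.png",cv2.resize(np.hstack([a,b]),None,fx=2.5,fy=2.5,interpolation=2))
E
```

```text
time: 1.77
tool_pos: [457.6, 19.5, 116.2]
tcp_rot: [3.141, -0.003, 3.085]
contact_force: [-0.1, -0.1, 0.4]
grip_width: 91.5
finger_force: 0.0
```

View pics/d.png

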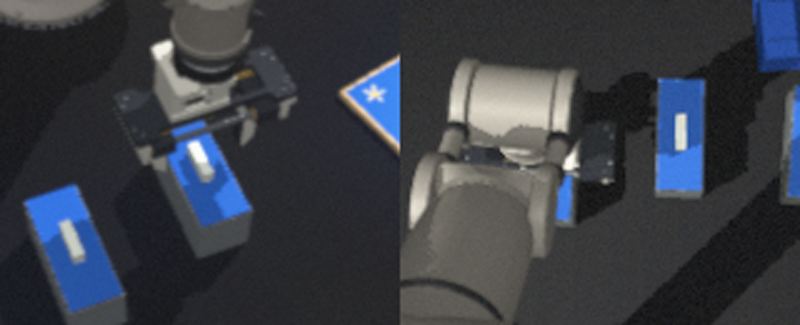

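The gripper straddles box 1, with the fingers on either side of the lid. Now descending and gripping.

```bash
python3 -m pendant '[[[0,0,-0.5],[0,0,0],1],[[0,0,-0.5],[0,0,0],1],[[0,0,-0.5],[0,0,0],1],[[0,0,-0.5],[0,0,0],1],[[0,0,0],[0,0,0],1],[[0,0,0],[0,0,0],-1],[[0,0,0],[0,0,0],-1],[[0,0,0],[0,0,0],-1],[[0,0,0],[0,0,0],-1],[[0,0,0],[0,0,0],-1]]'
```

```text
time: 2.7
tool_pos: [459.1, 19.4, 58.6]
tcp_rot: [-3.141, 0.002, 3.086]
contact_force: [-0.5, -1.7, 5.9]
grip_width: 65.4
finger_force: 30.0
```

```bash
python3 -m pendant '[[[0,0,0.2],[0,0,0],-1],[[0,0,0.2],[0,0,0],-1],[[0,0,0.2],[0,0,0],-1],[[0,0,0.2],[0,0,0],-1],[[0,0,0.2],[0,0,0],-1],[[0,0,0.2],[0,0,0],-1],[[0,0,0],[0,0,0],-1],[[0,0,0],[0,0,0],-1],[[0,0,0],[0,0,0],-1],[[0,0,0],[0,0,0],-1]]'
```

```text
time: 3.53
tool_pos: [458.2, 19.7, 93.4]
tcp_rot: [3.141, -0.001, 3.086]
contact_force: [-0.3, 0.3, -7.0]
grip_width: 66.1
finger_force: 30.0
```

Box 1 reads −7.0 N, about 0.71 kg, so it is the heavy one. I'll put it back and also feel the other two, as asked.

```bash
python3 -m pendant '[[[0,0,-0.2],[0,0,0],-1],[[0,0,-0.2],[0,0,0],-1],[[0,0,-0.2],[0,0,0],-1],[[0,0,-0.2],[0,0,0],-1],[[0,0,-0.2],[0,0,0],-1],[[0,0,-0.1],[0,0,0],-1],[[0,0,-0.1],[0,0,0],-1],[[0,0,0],[0,0,0],-1],[[0,0,0],[0,0,0],-1],[[0,0,0],[0,0,0],-1]]'
```

```text
time: 4.37
tool_pos: [458.2, 19.7, 58.4]
tcp_rot: [3.141, -0.0, 3.086]
contact_force: [-5.0, 0.0, 6.0]
grip_width: 65.6
finger_force: 30.0
```

```bash
python3 -m pendant '[[[0,0,0],[0,0,0],1],[[0,0,0],[0,0,0],1],[[0,0,0],[0,0,0],1],[[0,0,0],[0,0,0],1],[[0,0,0],[0,0,0],1],[[0,0,0.5],[0,0,0],1],[[0,0,0.8],[0,0,0],1],[[0,0,0.8],[0,0,0],1],[[0,0,0.8],[0,0,0],1],[[0,0,0],[0,0,0],1]]'
```

```text
time: 5.2
tool_pos: [461.0, 19.4, 148.7]
tcp_rot: [-3.141, 0.008, 3.086]
contact_force: [0.9, 0.4, 0.2]
grip_width: 92.2
finger_force: 0.0
```

```bash
python3 -m pendant '[[[0.17,-0.87,0],[0,0,0],1],[[0.17,-0.87,0],[0,0,0],1],[[0.17,-0.87,0],[0,0,0],1],[[0.17,-0.87,0],[0,0,0],1],[[0.17,-0.87,0],[0,0,0],1],[[0.17,-0.87,0],[0,0,0],1],[[0.17,-0.87,0],[0,0,0],1],[[0,0,-0.4],[0,0,0],1],[[0,0,-0.4],[0,0,0],1],[[0,0,0],[0,0,0],1]]'
```

```text
time: 6.03
tool_pos: [492.7, -163.0, 118.1]
tcp_rot: [3.14, -0.004, 3.085]
contact_force: [-1.8, 0.6, 0.6]
grip_width: 91.7
finger_force: 0.0
```

```bash
python3 -m pendant '[[[0.1,0,-0.5],[0,0,0],1],[[0,0,-0.5],[0,0,0],1],[[0,0,-0.5],[0,0,0],1],[[0,0,-0.5],[0,0,0],1],[[0,0,0],[0,0,0],1],[[0,0,0],[0,0,0],-1],[[0,0,0],[0,0,0],-1],[[0,0,0],[0,0,0],-1],[[0,0,0],[0,0,0],-1],[[0,0,0],[0,0,0],-1]]'
```

```text
time: 6.87
tool_pos: [497.6, -163.3, 61.6]
tcp_rot: [-3.141, 0.002, 3.086]
contact_force: [-0.2, -0.9, 3.1]
grip_width: 65.7
finger_force: 30.0
```

```bash
python3 -m pendant '[[[0,0,0.2],[0,0,0],-1],[[0,0,0.2],[0,0,0],-1],[[0,0,0.2],[0,0,0],-1],[[0,0,0.2],[0,0,0],-1],[[0,0,0.2],[0,0,0],-1],[[0,0,0.2],[0,0,0],-1],[[0,0,0],[0,0,0],-1],[[0,0,0],[0,0,0],-1],[[0,0,0],[0,0,0],-1],[[0,0,0],[0,0,0],-1]]'
```

```text
time: 7.7
tool_pos: [496.9, -163.0, 96.4]
tcp_rot: [3.141, -0.001, 3.086]
contact_force: [-1.3, 0.4, -3.6]
grip_width: 65.6
finger_force: 30.0
```

```bash
python3 -m pendant '[[[0,0,-0.2],[0,0,0],-1],[[0,0,-0.2],[0,0,0],-1],[[0,0,-0.2],[0,0,0],-1],[[0,0,-0.2],[0,0,0],-1],[[0,0,-0.2],[0,0,0],-1],[[0,0,-0.1],[0,0,0],-1],[[0,0,-0.1],[0,0,0],-1],[[0,0,0],[0,0,0],-1],[[0,0,0],[0,0,0],-1],[[0,0,0],[0,0,0],-1]]'
```

```text
time: 8.53
tool_pos: [496.9, -162.8, 61.5]
tcp_rot: [3.141, -0.0, 3.086]
contact_force: [-4.1, 2.1, 6.6]
grip_width: 65.8
finger_force: 30.0
```

```bash
python3 -m pendant '[[[0,0,0],[0,0,0],1],[[0,0,0],[0,0,0],1],[[0,0,0],[0,0,0],1],[[0,0,0],[0,0,0],1],[[0,0,0],[0,0,0],1],[[0,0,0.5],[0,0,0],1],[[0,0,0.8],[0,0,0],1],[[0,0,0.8],[0,0,0],1],[[0,0,0.8],[0,0,0],1],[[0,0,0],[0,0,0],1]]'
```

```text
time: 9.37
tool_pos: [499.4, -164.1, 152.2]
tcp_rot: [-3.138, 0.008, 3.086]
contact_force: [1.1, -0.4, -0.5]
grip_width: 92.0
finger_force: 0.0
```

Box 2 reads −3.6 N, so it is light. On to box 3.

```bash
python3 -m pendant '[[[-0.08,-0.89,0],[0,0,-0.08],1],[[-0.08,-0.89,0],[0,0,-0.08],1],[[-0.08,-0.89,0],[0,0,-0.08],1],[[-0.08,-0.89,0],[0,0,-0.08],1],[[-0.08,-0.89,0],[0,0,-0.08],1],[[-0.08,-0.89,0],[0,0,-0.08],1],[[-0.08,-0.89,0],[0,0,-0.08],1],[[0,0,-0.5],[0,0,0],1],[[0,0,-0.5],[0,0,0],1],[[0,0,0],[0,0,0],1]]'
```

```text
time: 10.2
tool_pos: [478.7, -349.3, 114.3]
tcp_rot: [3.138, -0.005, 3.017]
contact_force: [-1.3, 0.6, -0.5]
grip_width: 91.7
finger_force: 0.0
```

```bash
python3 -m pendant '[[[0,0,-0.45],[0,0,0],1],[[0,0,-0.45],[0,0,0],1],[[0,0,-0.45],[0,0,0],1],[[0,0,-0.45],[0,0,0],1],[[0,0,0],[0,0,0],1],[[0,0,0],[0,0,0],-1],[[0,0,0],[0,0,0],-1],[[0,0,0],[0,0,0],-1],[[0,0,0],[0,0,0],-1],[[0,0,0],[0,0,0],-1]]'
```

```text
time: 11.03
tool_pos: [480.8, -350.3, 64.7]
tcp_rot: [-3.141, 0.001, 3.019]
contact_force: [-0.2, 0.2, 3.0]
grip_width: 66.1
finger_force: 30.0
```

```bash
python3 -m pendant '[[[0,0,0.2],[0,0,0],-1],[[0,0,0.2],[0,0,0],-1],[[0,0,0.2],[0,0,0],-1],[[0,0,0.2],[0,0,0],-1],[[0,0,0.2],[0,0,0],-1],[[0,0,0.2],[0,0,0],-1],[[0,0,0],[0,0,0],-1],[[0,0,0],[0,0,0],-1],[[0,0,0],[0,0,0],-1],[[0,0,0],[0,0,0],-1]]'
```

```text
time: 11.87
tool_pos: [480.1, -349.7, 99.3]
tcp_rot: [3.141, -0.001, 3.019]
contact_force: [-0.6, -0.6, -3.0]
grip_width: 65.8
finger_force: 30.0
```

```bash
python3 -m pendant '[[[0,0,-0.2],[0,0,0],-1],[[0,0,-0.2],[0,0,0],-1],[[0,0,-0.2],[0,0,0],-1],[[0,0,-0.2],[0,0,0],-1],[[0,0,-0.2],[0,0,0],-1],[[0,0,-0.1],[0,0,0],-1],[[0,0,-0.1],[0,0,0],-1],[[0,0,0],[0,0,0],-1],[[0,0,0],[0,0,0],-1],[[0,0,0],[0,0,0],-1]]'
```

```text
time: 12.7
tool_pos: [480.1, -349.7, 64.6]
tcp_rot: [3.141, -0.0, 3.019]
contact_force: [-2.6, 2.6, 5.5]
grip_width: 65.7
finger_force: 30.0
```

```bash
python3 -m pendant '[[[0,0,0],[0,0,0],1],[[0,0,0],[0,0,0],1],[[0,0,0],[0,0,0],1],[[0,0,0],[0,0,0],1],[[0,0,0],[0,0,0],1],[[0,0,0.5],[0,0,0],1],[[0,0,0.9],[0,0,0],1],[[0,0,0.9],[0,0,0],1],[[0,0,0.9],[0,0,0],1],[[0,0,0.5],[0,0,0],1]]'
```

```text
time: 13.53
tool_pos: [481.2, -350.7, 178.0]
tcp_rot: [-3.139, 0.003, 3.019]
contact_force: [-0.9, 0.6, 0.8]
grip_width: 91.8
finger_force: 0.0
```

Box 3 reads −3.0 N, also light. Box 1 is the heavy one, so I'm going back to it for its lid.

```bash
python3 -m pendant '[[[-0.07,1,0],[0,0,0.06],0.3],[[-0.07,1,0],[0,0,0.06],0.3],[[-0.07,1,0],[0,0,0.06],0.3],[[-0.07,1,0],[0,0,0.06],0.3],[[-0.07,1,0],[0,0,0.06],0.3],[[-0.07,1,0],[0,0,0.06],0.3],[[-0.07,1,0],[0,0,0.06],0.3],[[-0.07,1,0],[0,0,0.06],0.3],[[-0.07,1,0],[0,0,0.06],0.3],[[-0.07,1,0],[0,0,0.06],0.3]]'
```

```text
time: 14.37
tool_pos: [459.1, -48.6, 174.9]
tcp_rot: [-3.142, 0.001, 3.091]
contact_force: [0.7, -0.9, 1.0]
grip_width: 59.3
finger_force: 0.0
```

```bash
python3 -m pendant '[[[0,0.8,0],[0,0,0],0],[[0,0.8,0],[0,0,0],0],[[0,0.7,0],[0,0,0],0],[[0,0,-0.6],[0,0,0],0],[[0,0,-0.6],[0,0,0],0],[[0,0,-0.3],[0,0,0],0],[[0,0,0],[0,0,0],0],[[0,0,0],[0,0,0],0],[[0,0,0],[0,0,0],0],[[0,0,0],[0,0,0],0]]'
```

```text
time: 15.2
tool_pos: [460.0, 18.7, 130.6]
tcp_rot: [-3.142, 0.002, 3.09]
contact_force: [0.1, -0.5, 0.4]
grip_width: 46.0
finger_force: 0.0
```

```bash
python3 -m pendant '[[[0,0,-0.4],[0,0,0],0],[[0,0,-0.4],[0,0,0],0],[[0,0,-0.3],[0,0,0],0],[[0,0,-0.1],[0,0,0],0],[[0,0,0],[0,0,0],0],[[0,0,0],[0,0,0],-1],[[0,0,0],[0,0,0],-1],[[0,0,0],[0,0,0],-1],[[0,0,0],[0,0,0],-1],[[0,0,0],[0,0,0],-1]]'
```

```text
time: 16.03
tool_pos: [459.5, 19.0, 94.0]
tcp_rot: [3.142, 0.001, 3.091]
contact_force: [0.4, -0.8, -1.4]
grip_width: 17.5
finger_force: 0.0
```

```bash
python3 -m pendant '[[[0,0,0],[0,0,0],-1],[[0,0,0],[0,0,0],-1],[[0,0,0],[0,0,0],-1],[[0,0,0.1],[0,0,0],-1],[[0,0,0.2],[0,0,0],-1],[[0,0,0.3],[0,0,0],-1],[[0,0,0.4],[0,0,0],-1],[[0,0,0.4],[0,0,0],-1],[[0,0,0.2],[0,0,0],-1],[[0,0,0],[0,0,0],-1]]'
```

```text
time: 16.87
tool_pos: [460.3, 18.9, 143.5]
tcp_rot: [-3.141, 0.003, 3.091]
contact_force: [0.8, -0.7, -0.2]
grip_width: 14.0
finger_force: 30.0
```

Gripped at 14 mm, so the lid is held. Moving it to about (498,150).

```bash
python3 -m pendant '[[[0.1,0.3,0],[0,0,0],-1],[[0.15,0.6,0],[0,0,0],-1],[[0.2,0.7,0],[0,0,0],-1],[[0.2,0.7,0],[0,0,0],-1],[[0.2,0.7,0],[0,0,0],-1],[[0.2,0.7,0],[0,0,0],-1],[[0.2,0.5,0],[0,0,0],-1],[[0.05,0.2,-0.3],[0,0,0],-1],[[0,0,-0.7],[0,0,0],-1],[[0,0,-0.7],[0,0,0],-1]]'
```

```text
time: 17.7
tool_pos: [498.2, 151.7, 89.5]
tcp_rot: [3.141, 0.001, 3.092]
contact_force: [1.0, -1.1, -0.9]
grip_width: 13.8
finger_force: 30.0
```

Run:
```python
from h import *
print(bot.get_obs()['tool_pos'])
a=bot.capture("scene")[80:240,180:420];b=bot.capture("top")[150:310,90:330]
cv2.imwrite("pics/e.png",cv2.resize(np.vstack([a,b]),None,fx=1.8,fy=1.8,interpolation=2))
```

```text
[498.20560821 151.7192747   89.47734464]
```

View pics/e.png

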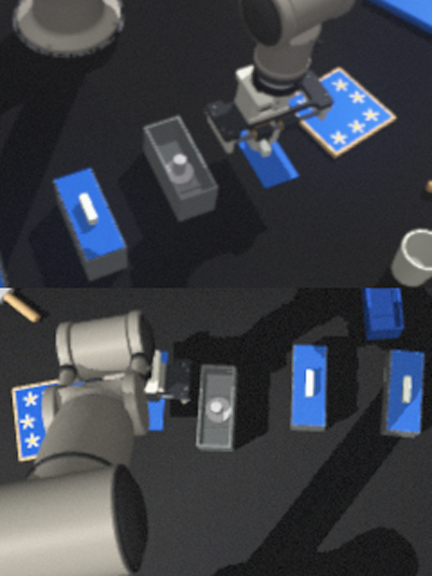

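The lid hangs level over the bare strip, and box 1 stands open with the knob visible at top (216,407 in the crop). Lowering the lid.

```bash
python3 -m pendant '[[[0,0,-0.5],[0,0,0],-1],[[0,0,-0.5],[0,0,0],-1],[[0,0,-0.4],[0,0,0],-1],[[0,0,-0.2],[0,0,0],-1],[[0,0,-0.15],[0,0,0],-1],[[0,0,-0.1],[0,0,0],-1],[[0,0,-0.1],[0,0,0],-1],[[0,0,0],[0,0,0],-1],[[0,0,0],[0,0,0],-1],[[0,0,0],[0,0,0],-1]]'
```

```text
time: 18.63
tool_pos: [498.6, 151.1, 32.7]
tcp_rot: [3.141, 0.001, 3.091]
contact_force: [0.3, 0.2, 0.8]
grip_width: 13.4
finger_force: 30.0
```

```bash
python3 -m pendant '[[[0,0,-0.08],[0,0,0],-1],[[0,0,-0.08],[0,0,0],-1],[[0,0,-0.04],[0,0,0],-1],[[0,0,0],[0,0,0],-1],[[0,0,0],[0,0,0],-1],[[0,0,0],[0,0,0],-1],[[0,0,0],[0,0,0],-1],[[0,0,0],[0,0,0],-1],[[0,0,0],[0,0,0],-1],[[0,0,0],[0,0,0],-1]]'
```

```text
time: 19.47
tool_pos: [498.7, 151.1, 27.9]
tcp_rot: [3.141, 0.001, 3.091]
contact_force: [-4.1, -0.3, 16.5]
grip_width: 13.9
finger_force: 30.0
```

```bash
python3 -m pendant '[[[0,0,0],[0,0,0],0],[[0,0,0],[0,0,0],0],[[0,0,0],[0,0,0],0],[[0,0,0],[0,0,0],0],[[0,0,0.4],[0,0,0],0],[[0,0,0.7],[0,0,0],0],[[0,0,1],[0,0,-0.8],0],[[0,0,1],[0,0,-1],0],[[0,0,0.8],[0,0,-1],0],[[0,0,0],[0,0,-1],0]]'
```

```text
time: 20.3
tool_pos: [500.9, 151.5, 147.9]
tcp_rot: [3.136, 0.007, 2.629]
contact_force: [1.3, 0.2, -0.1]
grip_width: 45.9
finger_force: 0.0
```

```bash
python3 -m pendant '[[[-0.13,-0.44,0],[0,0,-1],0],[[-0.13,-0.44,0],[0,0,-1],0],[[-0.13,-0.44,0],[0,0,-1],0],[[-0.13,-0.44,0],[0,0,-1],0],[[-0.13,-0.44,0],[0,0,-1],0],[[-0.13,-0.44,0],[0,0,-1],0],[[-0.13,-0.44,0],[0,0,-1],0],[[-0.13,-0.44,0],[0,0,-1],0],[[-0.13,-0.44,0],[0,0,-1],0],[[-0.13,-0.44,0],[0,0,-0.3],0]]'
```

```text
time: 21.13
tool_pos: [459.1, 18.4, 143.0]
tcp_rot: [-3.141, -0.0, 1.512]
contact_force: [1.3, -0.0, 0.3]
grip_width: 45.9
finger_force: 0.0
```

Run:
```python
from h import *
o=bot.get_obs();print(o['tool_pos'],o['tcp_rot'],o['joint_positions'])
a=bot.capture("scene")[80:240,180:420];b=bot.capture("top")[150:310,90:330]
cv2.imwrite("pics/f.png",cv2.resize(np.vstack([a,b]),None,fx=1.8,fy=1.8,interpolation=2))
```

```text
[459.05080212  18.44032599 142.9988094 ] [-3.14131753e+00 -2.16745972e-05  1.51240794e+00] [-1.26925311e-01  3.40345201e-01  1.84189386e+00  3.39737341e-06
  9.59629557e-01 -6.85388763e-02]
```

View pics/f.png

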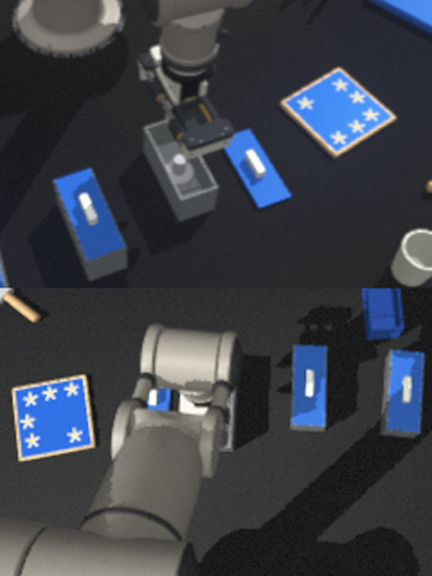

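The lid lies flat on the strip and box 1 is open, with its knob at scene pixel (279.4,169). The gripper sits turned above it. A quick numeric check of knob and painting:

Run:
```python
from h import *
print(ray("scene",(279.4,168.5),60).round(1),ray("top",(210.6,215.8),60).round(1))
f=lambda x,y:(90+x/1.8,150+(y-288)/1.8)
g=lambda x,y:(180+x/1.8,80+y/1.8)
rect("top",[f(12,390),f(88,375),f(95,446),f(19,460)],10)
rect("scene",[g(397,117),g(338,68),g(281,103),g(336,156)],10)
```

```text
[461.4  17.5  60. ] [458.   19.1  60. ]
[452.9 355.1] sides [156.5 147.6 152.5 144.8] yaw 0.15
[459.5 353.6] sides [150.7 148.1 148.1 153.1] yaw 1.746
```

```bash
python3 -m pendant '[[[0,0,-0.6],[0,0,0],0],[[0,0,-0.6],[0,0,0],0],[[0,0,-0.6],[0,0,0],0],[[0,0,-0.6],[0,0,0],0],[[0,0,-0.4],[0,0,0],0],[[0,0,-0.3],[0,0,0],0],[[0,0,0],[0,0,0],0],[[0,0,0],[0,0,0],0],[[0,0,0],[0,0,0],-1],[[0,0,0],[0,0,0],-1]]'
```

```text
time: 22.07
tool_pos: [460.0, 19.1, 51.0]
tcp_rot: [3.14, 0.0, 1.519]
contact_force: [0.2, 0.4, -0.9]
grip_width: 36.7
finger_force: 0.0
```

```bash
python3 -m pendant '[[[0,0,0],[0,0,0],-1],[[0,0,0],[0,0,0],-1],[[0,0,0],[0,0,0],-1],[[0,0,0],[0,0,0],-1],[[0,0,0],[0,0,0],-1],[[0,0,0],[0,0,0],-1],[[0,0,0],[0,0,0],-1],[[0,0,0],[0,0,0],-1],[[0,0,0],[0,0,0],-1],[[0,0,0],[0,0,0],-1]]'
```

```text
time: 22.9
tool_pos: [459.9, 19.0, 50.7]
tcp_rot: [3.14, 0.0, 1.519]
contact_force: [0.5, 0.8, 6.0]
grip_width: 21.5
finger_force: 30.0
```

```bash
python3 -m pendant '[[[0,0,0.1],[0,0,0],-1],[[0,0,0.2],[0,0,0],-1],[[0,0,0.3],[0,0,0],-1],[[0,0,0.4],[0,0,0],-1],[[0,0,0.5],[0,0,0],-1],[[0,0,0.6],[0,0,0],-1],[[0,0,0.6],[0,0,0],-1],[[0,0,0.4],[0,0,0],-1],[[0,0,0.2],[0,0,0],-1],[[0,0,0],[0,0,0],-1]]'
```

```text
time: 23.73
tool_pos: [459.7, 19.0, 150.6]
tcp_rot: [3.139, 0.0, 1.519]
contact_force: [-0.1, 0.9, -5.1]
grip_width: 21.0
finger_force: 30.0
```

```bash
python3 -m pendant '[[[0,0.3,0],[0,0,0],-1],[[0,0.5,0],[0,0,0],-1],[[0,0.7,0],[0,0,0],-1],[[0,0.8,0],[0,0,0],-1],[[0,0.8,0],[0,0,0],-1],[[0,0.8,0],[0,0,0],-1],[[0,0.8,0],[0,0,0],-1],[[0,0.8,0],[0,0,0],-1],[[0,0.8,0],[0,0,0],-1],[[0,0.8,0],[0,0,0],-1]]'
```

```text
time: 24.57
tool_pos: [458.0, 233.6, 147.8]
tcp_rot: [-3.139, 0.001, 1.519]
contact_force: [0.2, -1.0, -5.4]
grip_width: 21.0
finger_force: 30.0
```

```bash
python3 -m pendant '[[[0,0.8,0],[0,0,0],-1],[[0,0.8,0],[0,0,0],-1],[[-0.05,0.8,0],[0,0,0],-1],[[-0.05,0.7,0],[0,0,0],-1],[[-0.05,0.5,0],[0,0,0],-1],[[0,0.4,0],[0,0,0],-1],[[0,0.1,-0.2],[0,0,0],-1],[[0,0,-0.4],[0,0,0],-1],[[0,0,-0.4],[0,0,0],-1],[[0,0,-0.2],[0,0,0],-1]]'
```

```text
time: 25.4
tool_pos: [454.0, 353.8, 111.1]
tcp_rot: [-3.139, 0.002, 1.518]
contact_force: [0.3, -1.1, -5.3]
grip_width: 21.2
finger_force: 30.0
```

```bash
python3 -m pendant '[[[0,0,-0.4],[0,0,0],-1],[[0,0,-0.4],[0,0,0],-1],[[0,0,-0.3],[0,0,0],-1],[[0,0,-0.2],[0,0,0],-1],[[0,0,-0.15],[0,0,0],-1],[[0,0,-0.1],[0,0,0],-1],[[0,0,0],[0,0,0],-1],[[0,0,0],[0,0,0],-1],[[0,0,0],[0,0,0],-1],[[0,0,0],[0,0,0],-1]]'
```

```text
time: 26.23
tool_pos: [455.1, 355.2, 67.3]
tcp_rot: [3.141, -0.001, 1.519]
contact_force: [-0.4, 0.9, -5.2]
grip_width: 21.7
finger_force: 30.0
```

Run:
```python
from h import *
a=bot.capture("scene")[70:190,290:450]
cv2.imwrite("pics/g.png",cv2.resize(a,None,fx=4,fy=4,interpolation=2))
```

```text
(no output)
```

View pics/g.png

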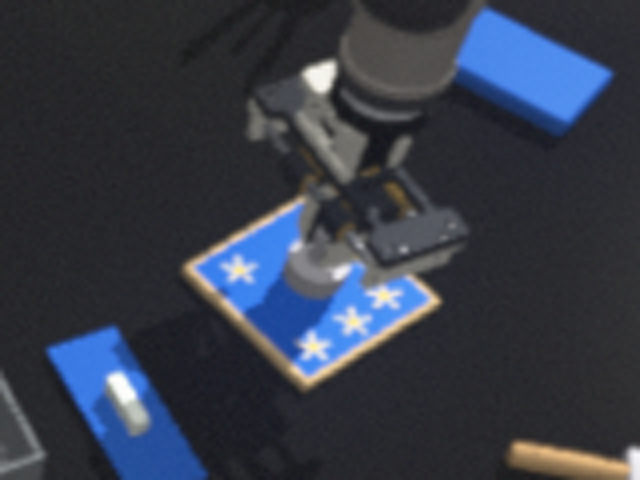

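The paperweight hangs upright over the middle of the painting, its foot at crop (318,270). About 10 mm remain.

```bash
python3 -m pendant '[[[0,0,-0.08],[0,0,0],-1],[[0,0,-0.08],[0,0,0],-1],[[0,0,-0.06],[0,0,0],-1],[[0,0,-0.04],[0,0,0],-1],[[0,0,-0.03],[0,0,0],-1],[[0,0,0],[0,0,0],-1],[[0,0,0],[0,0,0],-1],[[0,0,0],[0,0,0],-1],[[0,0,0],[0,0,0],-1],[[0,0,0],[0,0,0],-1]]'
```

```text
time: 27.12
tool_pos: [454.9, 355.1, 58.1]
tcp_rot: [3.141, -0.0, 1.519]
contact_force: [0.3, 0.1, -5.0]
grip_width: 21.4
finger_force: 30.0
```

```bash
python3 -m pendant '[[[0,0,-0.03],[0,0,0],-1],[[0,0,0],[0,0,0],-1],[[0,0,-0.03],[0,0,0],-1],[[0,0,0],[0,0,0],-1],[[0,0,0],[0,0,0],-1],[[0,0,0],[0,0,0],-1],[[0,0,0],[0,0,0],-1],[[0,0,0],[0,0,0],-1],[[0,0,0],[0,0,0],-1],[[0,0,0],[0,0,0],-1]]'
```

```text
time: 27.95
tool_pos: [454.9, 355.1, 56.7]
tcp_rot: [3.141, -0.0, 1.519]
contact_force: [-3.4, -2.4, 6.4]
grip_width: 21.1
finger_force: 30.0
```

Contact is made. Opening, then rising.

```bash
python3 -m pendant '[[[0,0,0],[0,0,0],0],[[0,0,0],[0,0,0],0],[[0,0,0],[0,0,0],0],[[0,0,0],[0,0,0],0],[[0,0,0],[0,0,0],0],[[0,0,0.3],[0,0,0],0],[[0,0,0.6],[0,0,0],0],[[0,0,1],[0,0,0],0],[[0,0,1],[0,0,0],0],[[0,0,1],[0,0,0],0]]'
```

```text
time: 28.78
tool_pos: [454.7, 354.9, 175.1]
tcp_rot: [3.142, 0.0, 1.519]
contact_force: [0.2, 1.2, 0.2]
grip_width: 45.9
finger_force: 0.0
```

```bash
python3 -m pendant '[[[-0.7,0.5,0.5],[0,0,0],0],[[-0.7,0.5,0.5],[0,0,0],0],[[-0.7,0.5,0.5],[0,0,0],0],[[-0.7,0.5,0],[0,0,0],0],[[-0.7,0.5,0],[0,0,0],0],[[-0.7,0.5,0],[0,0,0],0],[[-0.7,0.5,0],[0,0,0],0],[[0,0,0],[0,0,0],0],[[0,0,0],[0,0,0],0],[[0,0,0],[0,0,0],0]]'
python3 - <<'E'
from h import *
a=bot.capture("scene")[60:300,100:450]
cv2.imwrite("pics/i.png",cv2.resize(a,None,fx=2.2,fy=2.2,interpolation=2))
E
```

```text
time: 29.62
tool_pos: [308.2, 459.8, 218.7]
tcp_rot: [3.141, -0.0, 1.519]
contact_force: [0.0, -0.7, 0.6]
grip_width: 45.7
finger_force: 0.0
```

View pics/i.png

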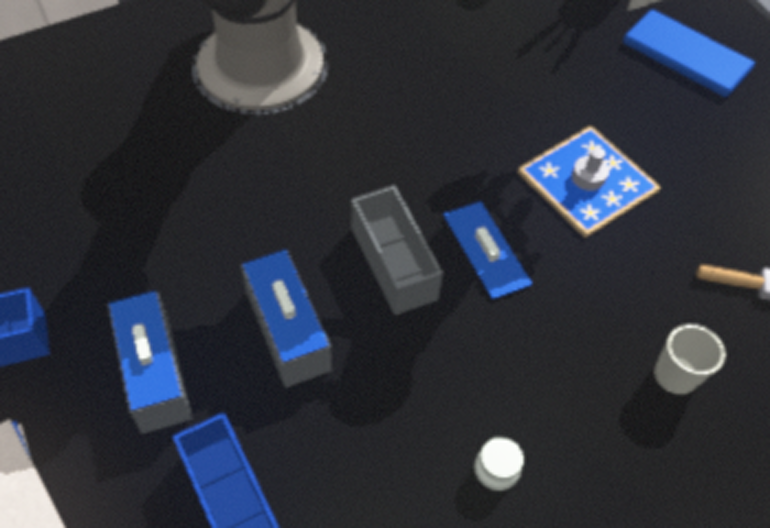

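The picture shows the paperweight upright on the painting (590,175), the lid on the table (488,250), box 1 open and empty, and the other two closed and standing.

```bash
python3 -c "from plant import bot;print(bot.close_job())"
```

```text
the job is handed in; nothing more can be done
None
```

The job is handed in at about 30 s: of the three boxes lifted, the one nearest the painting was heavy (about 0.71 kg), its lid lies aside on the table, the paperweight stands on the painting, and all three boxes are standing on the table.

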